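# Fetch the badge die from behind the supplies

### The arm

A 7-joint arm with a two-finger parallel gripper is mounted at the origin on the work surface. World frame = base frame: x ahead of the robot, y to its left, z up, the work surface at z = 0. Lengths are in m, angles in degrees, forces in N, time in s.
With the tool pointing down it reaches from about 0.425 to 0.875 m from the base axis. Payload 4.7 kg.
Tool frame: the origin (TCP) lies at the very end of the fingers, on their centre line; the grasp point (between the pads) lies 19 mm behind it; z points along the fingers, y is the line along which they close (so a half turn about z gives the same grasp; the last joint's range is limited). The gripper opens to 87 mm and grips with 3 to 60 N. Pads are 19 mm wide; open, the fingers measure 117 mm over their backs; the gripper's body (75 mm by 190 mm) begins 51 mm behind the grasp point.
Start: joints at [-72.302, 18.392, -4.016, 83.108, 1.295, 78.541, -3.26], TCP at [0.189, 0.622, 0.223] pointing down, gripper open.
Joint ranges: [-163.93, 163.93], [-17.29, 119.83], [-79.2, 71.16], [3.27, 140.29], [-89.18, 269.18], [5.43, 117.66], [-154.24, 154.24]. Speed limits (degrees/s): [147.25, 147.25, 180, 180, 180, 180, 180].

### API

Orientations are given as [roll, pitch, yaw] about the fixed x, y, z axes, in that order (R = Rz(yaw) Ry(pitch) Rx(roll)).
In Python, from cell import telemetry, cams, env gives the robot as it stands.
- The arm moves only by the tool arm_command, never from a script. Its argument "series" is text: rows parted by semicolons, each of 5 numbers parted by spaces: the shift along the tool's x, y, z in mm, then the turn about the tool's z in rad, then the closure in counts, from 0 (fully open) to 255 (shut). A call has 1 to 20 rows; each row shifts and turns the commanded pose from where the row before left it, along the tool's axes as they then stand; what a row does not reach is not made up. A row lasts 1/12 s, in which the tool goes at most 41.7 mm and 7.16 degrees, less where a joint would pass 70% of its speed; a pose out of reach is approached as far as the arm can. A call is refused whole if a number of a shift passes 41.7 or a number of a turn 0.125, either way. A call with a gripper value outside its range is refused whole. The fingers move at their own pace and stop on an object; "squeeze" is the grip in N (left out, the last holds). Time passes only in rows, so rows that do not move let the fingers close. It gives the time, the measured TCP pose, the force, the opening and the grip force at its end, in the units of the state.
- telemetry.get_obs(): the state, without advancing time (a new reading comes with each control period).
- cams.read_camera(name): name is "side" or "top"; returns the picture (384x512x3 uint8, blue, green, red); there is no depth.
- cams.calibration(name): a dict with "K" (3x3 intrinsics, pixels), "origin" and "rotation" of the camera in the world. Camera axes: x right, y down, z forward; pixel columns grow to the right and rows downward; lengths in m; the calibration is good to about 2 mm. A picture is of the moment at which its call begins. calibration takes no time and is no camera call.
- env.sign_off(): hands the job in; it is judged then, once.
The state is a dict: "time_s": time; "qpos": joint angles; "joint_velocities": joint speeds; "effort": joint torques, N m; "tool_pos": TCP position; "tool_rot": TCP orientation; "force": force on the tool from outside, world axes, zero at the start; "wrist_torque": the same for the moment, N m; "grip_width": finger opening in m; "grasp_force": force on a finger pad.
Only numpy, scipy, OpenCV 4.12 (cv2) and the standard library are available. Lean on these libraries where they do the work, as an engineer would, in place of code of your own. Each camera call takes 0.05 s, during which the arm holds its last target. There are 200 camera calls.

### The job

The small steel badge-setting die stands at the back of the supply tray, behind a row of three containers (glue bottle, glass jar and square tin). Stand all three containers on the black side mat, then set the die upright in the middle of the round cork pad, and only then put each container back on the very spot in the tray where it stood at the start. Let nothing tip over, and leave the spool and the rubber stamp beside the die where they are.

Things in the scene. Friction and masses are not known exactly. Their poses are not given: they have to be found in the camera images.
- bottle_c (a point): Glue bottle, loose, upright: round white body 44 mm in diameter and straight up to 62 mm, then a shoulder and a thin black nozzle, 92 mm tall in all, about 90 g. The point is on its axis, half-way up (46 mm above its underside); z up. Starts in the tray's front row.
- jar_c (a point): Glass jar, loose, upright, round: 50 mm in diameter, 80 mm tall with its 49 mm steel lid (the top 16 mm), about 160 g. The point is on its axis, half-way up (40 mm above its underside); z up. Starts in the tray's front row.
- tin_c (a point): Square aluminium tin, loose, upright: 46 x 46 mm, 84 mm tall with its dark 42 mm lid (the top 8 mm), about 130 g. The point is at its centre, half-way up (42 mm above its underside); z up, x and y square to its sides, which lie parallel to the tray's sides to within 5 degrees at the start. Starts in the tray's front row.
- die_c (a point): Badge-setting die, loose: a bright steel stepped disc, 36 mm in diameter up to 14 mm, then 24 mm in diameter up to its top at 20 mm, about 150 g. The point is on its axis, half-way up (10 mm above its underside); z up. Starts in the middle of the tray's back row, its axis some 58 mm behind the front row.
- spool_c (a point): Small wooden spool wound with grey, 38 mm in diameter, 20 mm tall, light and loose; stays where it is, at one end of the tray's back row. The point is at its centre.
- stamp_c (a point): Rubber stamp: square wooden block 32 x 32 mm, 14 mm thick, with a knob up to 22 mm, light and loose; stays where it is, at the other end of the tray's back row. The point is at its centre.
- tray: Grey plastic supply tray, fixed: 160 mm along its x, 270 mm along its y, rim 16 mm high, walls 4 mm thick, floor 4 mm above the table. Origin at the centre of its underside; its x points away from the robot, from the front row to the back row. The three containers stand in its front row along y about 32 mm in front of its centre line (x near -0.032), in any order, about 66 mm apart (gaps of 11 to 27 mm between them); the back row, of low things only, is at x near +0.03.
- mat: Black rubber side mat, fixed: 250 mm along its x, 130 mm along its y, 3 mm thick, empty at the start; on the left or on the right of the tray. Origin at the centre of its underside.
- pad: Round cork pad, fixed: 84 mm in diameter, 6 mm thick, empty at the start; on the other side of the tray from the mat. Origin at the centre of its underside.
Things that resemble listed ones, but are neither listed nor needed, are in the scene too. What is shaped like the part that bears bottle_c but red or yellow is not meant.

How it is judged (in metres and radians):
On the way, in this order (a step that is already met when the one before it is completed fails the run):
1. all three containers stand released on the side mat, the die still in its place (x of bottle_c in the frame of mat between -0.125 and 0.125 m and y of bottle_c in the frame of mat between -0.065 and 0.065 m and z of bottle_c in the frame of mat below 0.057 m and linear speed of each of bottle, jar, tin below 0.02 m/s and angle between each of bottle_c, jar_c, tin_c's own z axis and vertical below 0.15 rad and contact force between each of bottle, jar, tin and the fingers below 0.3 N and x of jar_c in the frame of mat between -0.125 and 0.125 m and y of jar_c in the frame of mat between -0.065 and 0.065 m and z of jar_c in the frame of mat below 0.051 m and x of tin_c in the frame of mat between -0.125 and 0.125 m and y of tin_c in the frame of mat between -0.065 and 0.065 m and z of tin_c in the frame of mat below 0.053 m and distance of die_c from where it was at the start of the episode below 0.02 m), for 0.2 s.
2. the die stands released in the middle of the cork pad, the containers still on the mat (horizontal distance between die_c and pad below 0.015 m and z of die_c in the frame of pad below 0.021 m and linear speed of each of die, bottle, jar, tin below 0.02 m/s and angle between each of die_c, bottle_c, jar_c, tin_c's own z axis and vertical below 0.15 rad and contact force between each of die, bottle, jar, tin and the fingers below 0.3 N and x of bottle_c in the frame of mat between -0.125 and 0.125 m and y of bottle_c in the frame of mat between -0.065 and 0.065 m and z of bottle_c in the frame of mat below 0.057 m and x of jar_c in the frame of mat between -0.125 and 0.125 m and y of jar_c in the frame of mat between -0.065 and 0.065 m and z of jar_c in the frame of mat below 0.051 m and x of tin_c in the frame of mat between -0.125 and 0.125 m and y of tin_c in the frame of mat between -0.065 and 0.065 m and z of tin_c in the frame of mat below 0.053 m), for 0.2 s.
At the end, for the whole second after the job is handed in: Each of the three containers stands upright and released within 15 mm of where it stood at the start, the die stands upright and released on the cork pad within 15 mm of its middle, the spool and the stamp are within 20 mm of where they were, all at rest (distance of each of bottle_c, jar_c, tin_c from where it was at the start of the episode below 0.015 m and linear speed of each of bottle, jar, tin, die below 0.02 m/s and angle between each of bottle_c, jar_c, tin_c, die_c's own z axis and vertical below 0.15 rad and contact force between each of bottle, jar, tin, die and the fingers below 0.3 N and horizontal distance between die_c and pad below 0.015 m and z of die_c in the frame of pad below 0.021 m and distance of each of spool_c, stamp_c from where it was at the start of the episode below 0.02 m); the robot touches nothing.
It fails at once if a container or the die tips over (more than 35 degrees) (angle between any of bottle_c, jar_c, tin_c, die_c's own z axis and vertical above 0.61 rad).
It fails at once if the spool or the stamp is pushed more than 20 mm from its place (distance of any of spool_c, stamp_c from where it was at the start of the episode above 0.02 m).
It also fails if it takes over 134 s, if anything falls off the work surface, if the arm or the gripper's body presses on something with over 40 N, if the wrist force passes 120 N, or if a joint passes its speed limit or range.

## Working session

There is one attempt and no reset: what is moved stays moved. The work goes in short steps, Python scripts to look and compute and a tool call to move; the robot and the scene stay as the last step left them, time stands still between calls to the robot, and variables do not carry over. Pictures are saved under pics/ and viewed, at most 14 in all, crops included, and the job is handed in when it is done.

Besides the shell and the picture viewer there is one more tool, called after "Call:" by a JSON object that holds its "name" and its "arguments", one argument or row to a line. arm_command: Moves the arm, as the interface text tells. Its arguments: {"type":"object","properties":{"series":{"type":"string"},"squeeze":{"type":"number"}},"required":["series"]}

```bash
mkdir -p pics; python3 - <<'E'
from cell import telemetry, cams, env
import cv2, numpy as np
o=telemetry.get_obs(); print({k:np.round(v,3).tolist() for k,v in o.items()})
for n in("top","side"):
    im=cams.read_camera(n); cv2.imwrite(f"pics/{n}0.png",im)
    c=cams.calibration(n); print(n,np.round(c["K"],1).tolist(),np.round(c["origin"],4).tolist(),np.round(c["rotation"],4).tolist())
E
```

```text
{'time_s': 0.0, 'qpos': [-72.3, 18.441, -4.016, 83.174, 1.295, 78.541, -3.26], 'joint_velocities': [0.023, -0.03, -0.028, -0.011, 0.033, 0.012, 0.071], 'effort': [-0.0, -49.128, -0.404, -31.253, -0.064, 0.044, 0.0], 'tool_pos': [0.189, 0.621, 0.221], 'tool_rot': [-179.888, 0.006, 163.111], 'force': [0.102, 0.519, -0.386], 'wrist_torque': [0.004, 0.037, -0.016], 'grasp_force': 0.0, 'grip_width': 0.087}
top [[351.9, 0.0, 259.8], [0.0, 351.9, 185.6], [0.0, 0.0, 1.0]] [0.5001, 0.0158, 0.819] [-177.456, -1.1691, -89.0344]
side [[347.9, 0.0, 258.2], [0.0, 347.9, 199.6], [0.0, 0.0, 1.0]] [0.1679, -0.4045, 0.4953] [-127.4735, -0.1146, -41.6544]
```

View pics/top0.png

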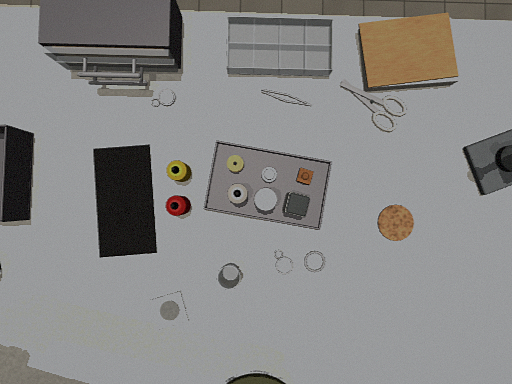

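View pics/side0.png

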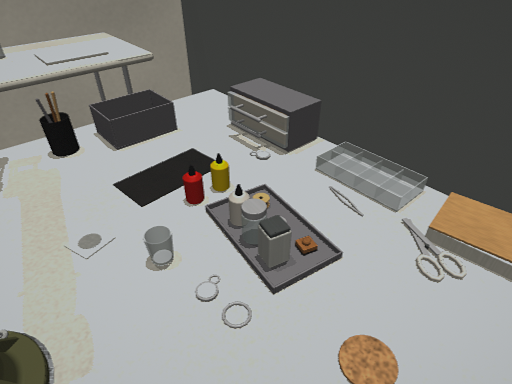

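The top view has the white bottle at (237,194), jar (266,200), tin (297,205), spool (235,163), die (269,174) and stamp (305,176). The mat is centred near (126,200) and the cork pad near (396,222).

- **Could be taken for the bottle:** red bottle (177,205), yellow bottle (177,170). I choose the white one in the tray.
- **Could be taken for the jar:** glass at (230,275).
- **Could be taken for the die:** discs at (167,97), (284,264), (170,310) and a ring at (315,261). I choose the one in the tray's back row.

One close crop to check this.

```bash
cat > h.py <<'E'
from cell import telemetry, cams, env
import cv2, numpy as np
from scipy.spatial.transform import Rotation as Ro
def ray(n,u,v,z):
    c=cams.calibration(n); R=Ro.from_euler('xyz',c["rotation"],degrees=True).as_matrix()
    d=R@np.linalg.solve(np.array(c["K"]),[u,v,1]); o=np.array(c["origin"]); return o+d*(z-o[2])/d[2]
def proj(n,p):
    c=cams.calibration(n); R=Ro.from_euler('xyz',c["rotation"],degrees=True).as_matrix()
    q=np.array(c["K"])@(R.T@(np.array(p)-c["origin"])); return q[:2]/q[2]
def go(x,y,z,yaw):
    "tool-frame shift (mm) and turn (rad) to target"
    o=telemetry.get_obs(); R=Ro.from_euler('xyz',[180,0,o["tool_rot"][2]],degrees=True).as_matrix()
    d=R.T@(np.array([x,y,z])-o["tool_pos"])*1e3
    t=-((yaw-o["tool_rot"][2]+180)%360-180); return np.round(d,1),np.round(np.radians(t),3)
E
python3 - <<'E'
from h import *
im=cv2.imread("pics/top0.png"); c=im[136:236,200:334]
cv2.imwrite("pics/crop0.png",cv2.resize(c,None,fx=5.9,fy=5.9,interpolation=cv2.INTER_CUBIC))
hsv=cv2.cvtColor(im,cv2.COLOR_BGR2HSV)
m=((hsv[...,2]<45)).astype(np.uint8)[140:265,85:162]
cn=max(cv2.findContours(m,0,2)[0],key=cv2.contourArea)+[85,140]; r=cv2.minAreaRect(cn.reshape(-1,1,2).astype(np.int32)); print("mat px",r)
b=np.array([ray("top",*p,.003)[:2] for p in cv2.boxPoints(r)]); print(b.round(3).tolist(),b.mean(0).round(4))
m=((hsv[...,1]>90)).astype(np.uint8)[195:250,370:425]
cn=max(cv2.findContours(m,0,2)[0],key=cv2.contourArea)+[370,195]; (u,v),rr=cv2.minEnclosingCircle(cn); print("pad",u,v,rr,ray("top",u,v,.006).round(4))
E
```

```text
mat px ((124.62842559814453, 200.55447387695312), (108.60060119628906, 56.57710647583008), 86.42366790771484)
[[0.616, 0.387], [0.627, 0.257], [0.378, 0.234], [0.368, 0.362]] [0.4974 0.3099]
pad 395.3333435058594 222.3333282470703 17.950641632080078 [ 0.4567 -0.3162  0.006 ]
```

View pics/crop0.png

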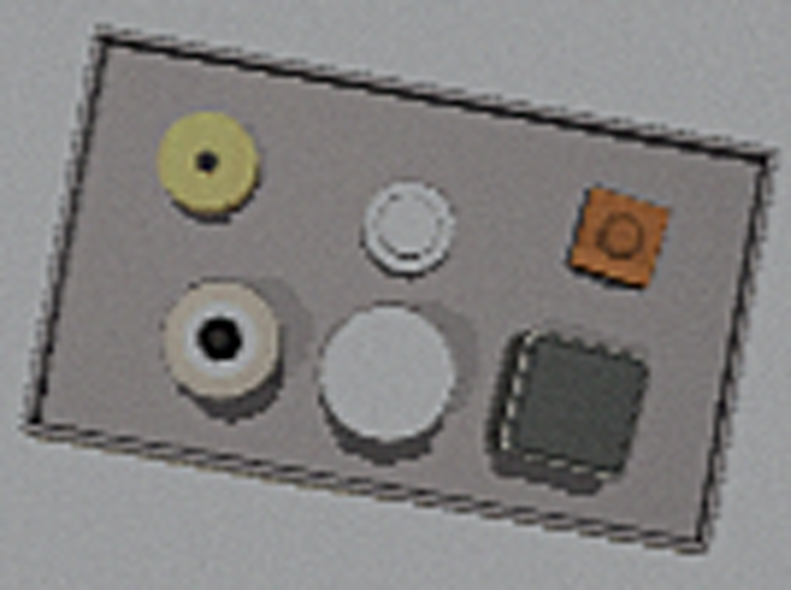

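The crop shows the white bottle with its black nozzle at crop (220,339), jar lid at (388,373), tin lid at (586,405), bright die at (408,228), and spool and stamp beside it. This confirms the choice.

```bash
python3 - <<'E'
from h import *
P={"bottle_nozzle":(219,338,.096),"bottle_body":(222,340,.066),"jar":(388,373,.084),"tin":(586,403,.088),"die":(408,228,.024),"spool":(208,163,.024),"stamp":(621,237,.022)}
for k,(a,b,z) in P.items(): print(k,ray("top",200+a/5.9-.4,136+b/5.9-.4,z).round(4))
c=np.array([ray("top",200+a/5.9-.4,136+b/5.9-.4,.016)[:2] for a,b in((100,34),(772,157),(704,548),(33,430))])
print(c.round(3).tolist(),c.mean(0).round(4),[np.degrees(np.arctan2(*(c[i]-c[j]))).round(1) for i,j in((0,1),(3,2))],[np.degrees(np.arctan2(*(c[i]-c[j])[::-1])).round(1) for i,j in((0,3),(1,2))])
t=np.array([ray("top",a/5.9,b/5.9,.088)[:2] for a,b in((540,335),(648,357),(620,473),(512,452))])
print([np.degrees(np.arctan2(*(t[i]-t[j])[::-1])).round(1) for i,j in((0,3),(1,2),(0,1),(3,2))])
print(go(.5,.31,.25,81))
E
```

```text
bottle_nozzle [0.5166 0.0487 0.096 ]
bottle_body [0.5166 0.0489 0.066 ]
jar [ 0.5055 -0.0108  0.084 ]
tin [ 0.4961 -0.0806  0.088 ]
die [ 0.5617 -0.0197  0.024 ]
spool [0.5853 0.0575 0.024 ]
stamp [ 0.5599 -0.1021  0.022 ]
[[0.636, 0.101], [0.593, -0.162], [0.44, -0.137], [0.482, 0.123]] [ 0.5377 -0.0186] [np.float64(9.3), np.float64(9.0)] [np.float64(-8.2), np.float64(-9.4)]
[np.float64(-11.0), np.float64(-11.2), np.float64(79.7), np.float64(80.1)]
(array([-388.3, -207.6,  -28.4]), np.float64(1.433))
```

Call:
{"name": "arm_command", "arguments": {
  "series": "0 0 -3 0.06 0;0 0 -3 0.12 0;0 0 -3 0.12 0;0 0 -3 0.12 0;0 0 -3 0.12 0;0 0 -3 0.12 0;0 0 -3 0.12 0;0 0 -3 0.12 0;0 0 -3 0.12 0;0 0 -3 0.12 0;0 0 0 0.12 0;0 0 0 0.12 0;0 0 0 0.053 0;-5 4 0 0 0;-15 12 0 0 0;-25 20 0 0 0;-30 24 0 0 0;-30 24 0 0 0;-30 24 0 0 0;-30 24 0 0 0",
  "squeeze": 20
}}

```text
time_s: 1.77
tool_pos: [0.2942, 0.4359, 0.2522]
tool_rot: [-180.0, 0.0, 81.1]
force: [0.8, 0.7, -0.1]
grip_width: 0.0871
grasp_force: 0.0
```

Call:
{"name": "arm_command", "arguments": {
  "series": "-30 24 0 0 0;-30 24 0 0 0;-30 24 0 0 0;-30 24 0 0 0;-30 24 0 0 0;-30 24 0 0 0;-30 24 0 0 0;-30 24 0 0 0;-30 24 0 0 0;-25 20 0 0 0;-15 12 0 0 0;-9 8 0 0 0;0 0 0 0 0;0 0 0 0 0;0 0 0 0 0"
}}

```text
time_s: 3.02
tool_pos: [0.4957, 0.0843, 0.2523]
tool_rot: [-179.9, -0.0, 81.1]
force: [0.3, -0.6, -0.1]
grip_width: 0.087
grasp_force: 0.0
```

```bash
python3 -c "
from h import *
o=telemetry.get_obs();print(o['qpos'],o['tool_pos'],o['tool_rot']);print(go(.5166,.0487,.038,81))"
```

```text
[-49.88822968  -1.71778013  36.84222982 102.15045737   1.00550002
  79.26485311 -22.11679267] [0.4956925  0.08433362 0.25229426] [-1.79948302e+02 -2.44679457e-02  8.11295499e+01]
(array([-32. ,  26.2, 214.3]), np.float64(0.002))
```

Call:
{"name": "arm_command", "arguments": {
  "series": "-8 6.5 5 0 0;-8 6.5 10 0 0;-8 6.5 15 0 0;-8 6.7 20 0 0;0 0 20 0 0;0 0 20 0 0;0 0 20 0 0;0 0 20 0 0;0 0 20 0 0;0 0 15 0 0;0 0 10 0 0;0 0 5 0 0;0 0 0 0 0;0 0 0 0 0"
}}

```text
time_s: 4.18
tool_pos: [0.5176, 0.0481, 0.073]
tool_rot: [180.0, -0.0, 81.1]
force: [0.6, -0.2, 0.4]
grip_width: 0.087
grasp_force: 0.0
```

```bash
python3 - <<'E'
from h import *
print(go(.5166,.0487,.036,81))
a=cams.read_camera("top")[110:260,180:350]; b=cams.read_camera("side")[130:290,170:370]
cv2.imwrite("pics/c1.png",np.hstack([cv2.resize(a,(400,353)),cv2.resize(b,(400,353))]))
E
```

```text
(array([ 0.4, -1.1, 37. ]), np.float64(0.001))
```

View pics/c1.png

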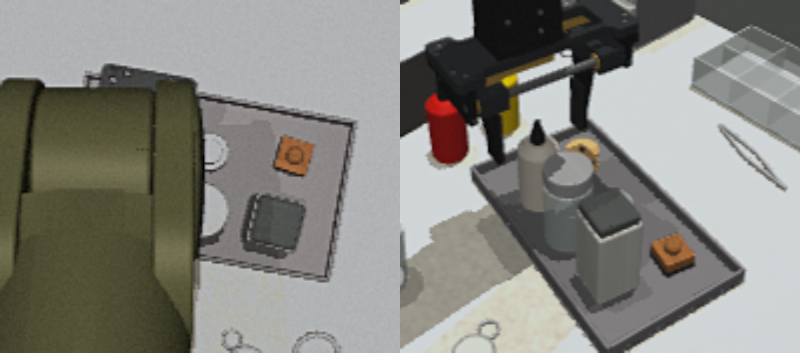

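Fingers straddle the white bottle (right half, bottle at 538 between finger tips at 497 and 580). Descend and grip.

Call:
{"name": "arm_command", "arguments": {
  "series": "0 -1 8 0 0;0 0 12 0 0;0 0 10 0 0;0 0 5 0 0;0 0 2 0 0;0 0 0 0 0;0 0 0 0 60;0 0 0 0 100;0 0 0 0 140;0 0 0 0 140;0 0 0 0 160;0 0 0 0 160;0 0 0 0 160;0 0 0 0 160",
  "squeeze": 15
}}

```text
time_s: 5.45
tool_pos: [0.5165, 0.0478, 0.0357]
tool_rot: [180.0, -0.0, 81.0]
force: [0.4, -0.1, 0.0]
grip_width: 0.0433
grasp_force: 15.0
```

Call:
{"name": "arm_command", "arguments": {
  "series": "0 0 -5 0 160;0 0 -12 0 160;0 0 -20 0 160;0 0 -22 0 160;0 0 -22 0 160;0 0 -18 0 160;0 0 -11 0 160;0 0 -5 0 160;6 0.5 0 0 160;15 1.5 0 0 160;22 2 0 0 160;25 2 0 0 160;26 2.5 0 0 160;26 2.5 0 0 160;26 2.5 0 0 160;26 2.5 0 0 160;26 2.5 0 0 160;25 2.5 0 0 160;18 2 0 0 160;10.8 1 0 0 160"
}}

```text
time_s: 7.12
tool_pos: [0.5778, 0.2973, 0.1478]
tool_rot: [-179.8, 0.1, 81.3]
force: [-0.3, 0.9, -1.4]
grip_width: 0.0437
grasp_force: 15.0
```

Call:
{"name": "arm_command", "arguments": {
  "series": "0 0 2 0 160;0 0 5 0 160;0 0 12 0 160;0 0 20 0 160;0 0 22 0 160;0 0 20 0 160;0 0 15 0 160;0 0 9 0 160;0 0 5 0 160;0 0 3 0 160;0 0 1.5 0 160;0 0 0 0 160;0 0 0 0 160"
}}

```text
time_s: 8.2
tool_pos: [0.58, 0.2929, 0.037]
tool_rot: [179.9, -0.1, 81.0]
force: [0.2, -0.2, -0.4]
grip_width: 0.0437
grasp_force: 15.0
```

```bash
python3 - <<'E'
from h import *
print(go(.5794,.2927,.035,81),telemetry.get_obs()['force'])
E
```

```text
(array([-0.3, -0.6,  2. ]), np.float64(-0.0)) [ 0.17343626 -0.19027487 -0.42074195]
```

Call:
{"name": "arm_command", "arguments": {
  "series": "0 0 1 0 160;0 0 1 0 160;0 0 0 0 160;0 0 0 0 130;0 0 0 0 110;0 0 0 0 80;0 0 0 0 40;0 0 0 0 0;0 0 0 0 0;0 0 -3 0 0;0 0 -8 0 0;0 0 -16 0 0;0 0 -24 0 0;0 0 -24 0 0;0 0 -20 0 0;0 0 -12 0 0;0 0 -6 0 0"
}}

```text
time_s: 9.62
tool_pos: [0.5806, 0.2931, 0.1499]
tool_rot: [179.8, -0.2, 81.0]
force: [-0.0, 0.2, -0.6]
grip_width: 0.087
grasp_force: 0.0
```

Call:
{"name": "arm_command", "arguments": {
  "series": "-8 -0.7 0 0 0;-18 -1.5 0 0 0;-26 -2.2 0 0 0;-30 -2.5 0 0 0;-30 -2.5 0 0 0;-30 -2.5 0 0 0;-30 -2.5 0 0 0;-30 -2.5 0 0 0;-30 -2.5 0 0 0;-30 -2.5 0 0 0;-24 -2 0 0 0;-15 -1.2 0 0 0;-8 -0.7 0 0 0;-2.4 -0.2 0 0 0;0 0 0 0 0;0 0 0 0 0"
}}

```text
time_s: 10.95
tool_pos: [0.5053, -0.0093, 0.1468]
tool_rot: [-180.0, -0.0, 81.1]
force: [0.7, -0.1, -0.3]
grip_width: 0.0869
grasp_force: 0.0
```

```bash
python3 - <<'E'
from h import *
print(go(.5055,-.0108,.036,81))
b=cams.read_camera("side")[100:300,100:370]
cv2.imwrite("pics/c2.png",cv2.resize(b,(800,593)))
E
```

```text
(array([ -1.5,   0.5, 110.8]), np.float64(0.002))
```

View pics/c2.png

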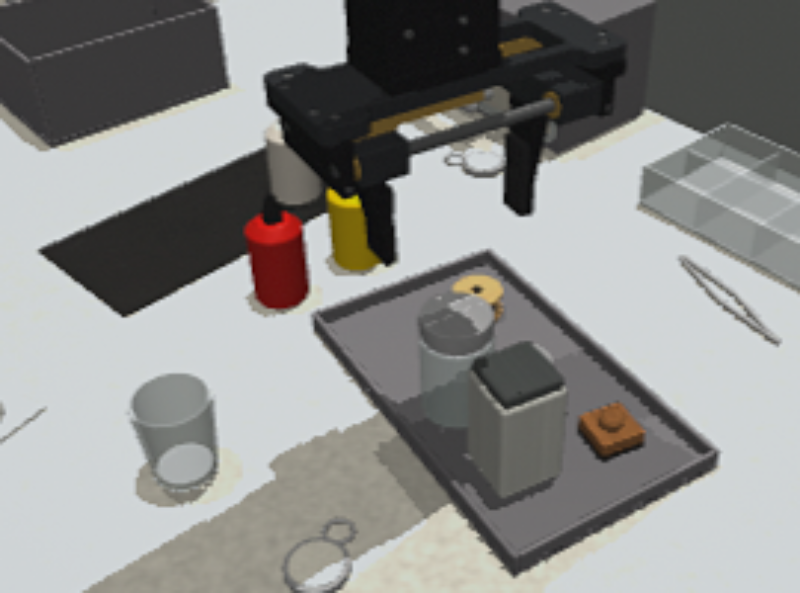

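The bottle stands upright on the far part of the mat at (293,170), and the fingers hang over the jar. Descending to grip it.

Call:
{"name": "arm_command", "arguments": {
  "series": "-1.5 0.5 4 0 0;0 0 10 0 0;0 0 18 0 0;0 0 22 0 0;0 0 22 0 0;0 0 17 0 0;0 0 10 0 0;0 0 5 0 0;0 0 3 0 0;0 0 0 0 0;0 0 0 0 50;0 0 0 0 80;0 0 0 0 100;0 0 0 0 120;0 0 0 0 140;0 0 0 0 140;0 0 0 0 140;0 0 0 0 140",
  "squeeze": 20
}}

```text
time_s: 12.5
tool_pos: [0.5055, -0.0124, 0.0362]
tool_rot: [180.0, -0.0, 81.0]
force: [0.5, 0.6, 0.7]
grip_width: 0.0495
grasp_force: 20.0
```

Call:
{"name": "arm_command", "arguments": {
  "series": "0 0 -5 0 140;0 0 -12 0 140;0 0 -20 0 140;0 0 -22 0 140;0 0 -22 0 140;0 0 -18 0 140;0 0 -11 0 140;0 0 -5 0 140;0 0 0 0 140"
}}

```text
time_s: 13.25
tool_pos: [0.5059, -0.0123, 0.1522]
tool_rot: [179.9, -0.1, 81.0]
force: [0.7, -0.8, -1.7]
grip_width: 0.0498
grasp_force: 20.0
```

Call:
{"name": "arm_command", "arguments": {
  "series": "8 -1.5 0 0 140;16 -3 0 0 140;24 -4.5 0 0 140;28 -5.5 0 0 140;28 -5.5 0 0 140;28 -5.5 0 0 140;28 -5.5 0 0 140;28 -5.5 0 0 140;28 -5.5 0 0 140;28 -5.5 0 0 140;28 -5.5 0 0 140;28 -5 0 0 140;22 -4 0 0 140;14 -2.5 0 0 140;7.3 -1.3 0 0 140;3 0 0 0 140;0 0 0 0 140;0 0 0 0 140"
}}

```text
time_s: 14.75
tool_pos: [0.495, 0.3381, 0.1508]
tool_rot: [180.0, 0.1, 80.9]
force: [0.0, 0.3, -0.2]
grip_width: 0.0497
grasp_force: 20.0
```

```bash
python3 - <<'E'
from h import *
print(go(.4945,.3398,.0355,81),telemetry.get_obs()['force'])
E
```

```text
(array([  1.6,  -0.7, 115.3]), np.float64(-0.002)) [ 0.01775651  0.3027379  -0.19724238]
```

Call:
{"name": "arm_command", "arguments": {
  "series": "0 0 5 0 140;0 0 12 0 140;0 0 20 0 140;0 0 22 0 140;0 0 20 0 140;0 0 15 0 140;0 0 10 0 140;0 0 5 0 140;0 0 3 0 140;0 0 2 0 140;0 0 1 0 140;0 0 0 0 140;0 0 0 0 115;0 0 0 0 100;0 0 0 0 80;0 0 0 0 40;0 0 0 0 0;0 0 0 0 0;0 0 0 0 0"
}}

```text
time_s: 16.33
tool_pos: [0.4945, 0.34, 0.0362]
tool_rot: [180.0, -0.0, 81.0]
force: [-1.0, -0.2, 0.2]
grip_width: 0.0785
grasp_force: 0.0
```

Call:
{"name": "arm_command", "arguments": {
  "series": "0 0 -3 0 0;0 0 -8 0 0;0 0 -16 0 0;0 0 -24 0 0;0 0 -24 0 0;0 0 -20 0 0;0 0 -12 0 0;0 0 -6 0 0;0 0 0 0 0"
}}

```text
time_s: 17.08
tool_pos: [0.4951, 0.3404, 0.1506]
tool_rot: [179.9, -0.1, 81.0]
force: [0.8, -0.6, 0.4]
grip_width: 0.0873
grasp_force: 0.0
```

```bash
python3 - <<'E'
from h import *
print(go(.4961,-.0806,.148,79.8))
E
```

```text
(array([-415.7,   66.8,    2.6]), np.float64(0.021))
```

Call:
{"name": "arm_command", "arguments": {
  "series": "-8 1.3 0 0 0;-18 2.9 0 0 0;-28 4.5 0 0 0;-34 5.5 0 0 0;-34 5.5 0 0 0;-34 5.5 0 0 0;-34 5.5 0 0 0;-34 5.5 0 0 0;-34 5.5 0 0 0;-34 5.5 0 0 0;-34 5.5 0 0 0;-34 5.5 0 0 0;-28 4.5 0 0 0;-17.7 2.5 0 0 0;-8 1.1 0 0 0;-2 0 0 0.02 0;0 0 0 0 0;0 0 0 0 0"
}}

```text
time_s: 18.58
tool_pos: [0.4945, -0.0797, 0.1485]
tool_rot: [-179.9, -0.0, 79.9]
force: [-0.3, 0.0, -0.0]
grip_width: 0.0867
grasp_force: 0.0
```

```bash
python3 - <<'E'
from h import *
print(go(.4961,-.0806,.036,79.8))
E
```

```text
(array([ -0.6,   1.7, 112.5]), np.float64(0.003))
```

Call:
{"name": "arm_command", "arguments": {
  "series": "-0.5 1.5 4 0 0;0 0 10 0 0;0 0 18 0 0;0 0 22 0 0;0 0 22 0 0;0 0 17 0 0;0 0 10 0 0;0 0 6 0 0;0 0 3 0 0;0 0 0 0 0;0 0 0 0 50;0 0 0 0 80;0 0 0 0 100;0 0 0 0 120;0 0 0 0 145;0 0 0 0 145;0 0 0 0 145;0 0 0 0 145",
  "squeeze": 20
}}

```text
time_s: 20.08
tool_pos: [0.4963, -0.0818, 0.0372]
tool_rot: [-180.0, -0.0, 79.9]
force: [-0.6, -0.3, 1.2]
grip_width: 0.0466
grasp_force: 19.7
```

```bash
python3 - <<'E'
from h import *
print(go(.4252,.2778,.151,79.8),telemetry.get_obs()['force'])
E
```

```text
(array([ 341.4, -133.3, -113.8]), np.float64(0.001)) [-0.58728216 -0.34398359  1.21380203]
```

Call:
{"name": "arm_command", "arguments": {
  "series": "0 0 -5 0 145;0 0 -12 0 145;0 0 -20 0 145;0 0 -22 0 145;0 0 -22 0 145;0 0 -18 0 145;0 0 -11 0 145;0 0 -5 0 145;0 0 0 0 145"
}}

```text
time_s: 20.83
tool_pos: [0.497, -0.0818, 0.1532]
tool_rot: [179.9, -0.1, 79.9]
force: [-1.0, 0.2, -2.7]
grip_width: 0.0462
grasp_force: 19.7
```

Call:
{"name": "arm_command", "arguments": {
  "series": "8 -3 0 0 145;16 -6 0 0 145;24 -9 0 0 145;28 -11 0 0 145;28 -11 0 0 145;28 -11 0 0 145;28 -11 0 0 145;28 -11 0 0 145;28 -11 0 0 145;28 -11 0 0 145;28 -11 0 0 145;28 -11 0 0 145;20 -8 0 0 145;12 -5 0 0 145;6 -2.5 0 0 145;3 -1.5 0 0 145;0 0 0 0 145;0 0 0 0 145"
}}

```text
time_s: 22.33
tool_pos: [0.4249, 0.2759, 0.1518]
tool_rot: [-180.0, 0.1, 79.7]
force: [-0.1, -0.1, -1.0]
grip_width: 0.0461
grasp_force: 19.7
```

```bash
python3 - <<'E'
from h import *
print(go(.4252,.2778,.0365,79.8),telemetry.get_obs()['force'])
E
```

```text
(array([  1.9,  -0. , 115.3]), np.float64(-0.001)) [-0.11666516 -0.10055903 -1.03912019]
```

Call:
{"name": "arm_command", "arguments": {
  "series": "0 0 5 0 145;0 0 12 0 145;0 0 20 0 145;0 0 22 0 145;0 0 20 0 145;0 0 15 0 145;0 0 10 0 145;0 0 5 0 145;0 0 3 0 145;0 0 2 0 145;0 0 1 0 145;0 0 0 0 145;0 0 0 0 120;0 0 0 0 105;0 0 0 0 80;0 0 0 0 40;0 0 0 0 0;0 0 0 0 0;0 0 0 0 0"
}}

```text
time_s: 23.92
tool_pos: [0.4245, 0.2775, 0.0372]
tool_rot: [180.0, -0.0, 79.9]
force: [-0.2, -0.1, -0.1]
grip_width: 0.0765
grasp_force: 0.0
```

Call:
{"name": "arm_command", "arguments": {
  "series": "0 0 -3 0 0;0 0 -8 0 0;0 0 -16 0 0;0 0 -24 0 0;0 0 -24 0 0;0 0 -20 0 0;0 0 -12 0 0;0 0 -6 0 0;0 0 0 0 0"
}}

```text
time_s: 24.67
tool_pos: [0.4251, 0.278, 0.1514]
tool_rot: [179.9, -0.1, 79.9]
force: [0.2, -0.1, -0.2]
grip_width: 0.0869
grasp_force: 0.0
```

```bash
python3 - <<'E'
from h import *
print(go(.50,.0,.15,79.8))
E
```

```text
(array([-260.5,  122.7,    1.4]), np.float64(0.001))
```

Call:
{"name": "arm_command", "arguments": {
  "series": "-8 5.5 0 0 0;-16 11 0 0 20;-24 17 0 0 40;-26 18 0 0 79;-26 18 0 0 79;-26 18 0 0 79;-26 18 0 0 79;-26 18 0 0 79;-26 18 0 0 79;-26 18 0 0 79;-20 14 0 0 79;-12 8.5 0 0 79;-6 4.5 0 0 79;-1 0.5 0 0 79"
}}

```text
time_s: 25.83
tool_pos: [0.5606, -0.0228, 0.1488]
tool_rot: [-179.9, 0.1, 79.7]
force: [-0.3, -0.5, -0.7]
grip_width: 0.0602
grasp_force: 0.0
```

Call:
{"name": "arm_command", "arguments": {
  "series": "0 0 0 0.05 79;0 0 0 0.12 79;0 0 0 0.12 79;0 0 0 0.12 79;0 0 0 0.12 79;0 0 0 0.12 79;0 0 0 0.12 79;0 0 0 0.12 79;0 0 0 0.12 79;0 0 0 0.12 79;0 0 0 0.12 79;0 0 0 0.12 79;0 0 0 0.12 79;0 0 0 0.08 79;0 0 0 0 79;0 0 0 0 79"
}}

```text
time_s: 27.17
tool_pos: [0.5605, -0.0189, 0.1494]
tool_rot: [-180.0, 0.1, -9.9]
force: [0.4, 1.4, 0.1]
grip_width: 0.0606
grasp_force: 0.0
```

```bash
python3 - <<'E'
from h import *
o=telemetry.get_obs();print(np.round(o['qpos'],1),go(.5617,-.0197,.07,-9))
a=cams.read_camera("top"); b=cams.read_camera("side")[130:290,130:370]
cv2.imwrite("pics/c3.png",np.hstack([cv2.resize(a[110:270,80:350],(400,260)),cv2.resize(b,(400,260))]))
E
```

```text
[-49.4  15.4  56.5 103.  -13.7  69.  -88.7] (array([ 1.3,  0.6, 79.4]), np.float64(-0.015))
```

View pics/c3.png

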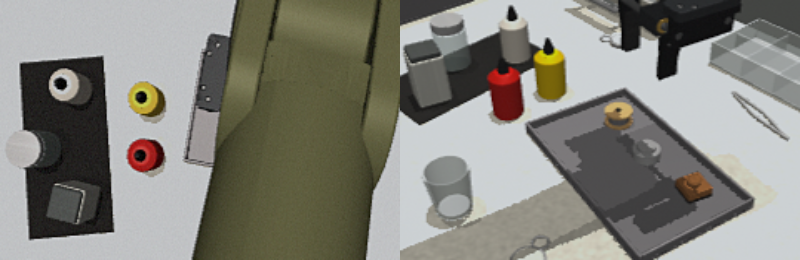

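All three containers stand upright on the black mat; the die lies alone at (650,150) of the side half, between spool and stamp. Descending part way and checking.

Call:
{"name": "arm_command", "arguments": {
  "series": "1 0.5 4 -0.015 79;0 0 10 0 79;0 0 18 0 79;0 0 22 0 79;0 0 20 0 79;0 0 15 0 79;0 0 10 0 79;0 0 5 0 79;0 0 0 0 79;0 0 0 0 79"
}}

```text
time_s: 28.1
tool_pos: [0.5624, -0.0211, 0.0463]
tool_rot: [180.0, -0.0, -9.2]
force: [-0.9, 0.3, -0.7]
grip_width: 0.0603
grasp_force: 0.0
```

```bash
python3 - <<'E'
from h import *
o=telemetry.get_obs();print(go(.5617,-.0197,.006,-9))
cv2.imwrite("pics/c4.png",cv2.resize(cams.read_camera("side")[160:280,200:360],(800,600),interpolation=cv2.INTER_CUBIC))
for p in ((.5617,-.0197,.024),(.5617,-.0197,.004)): print(((proj("side",p)-[200,160])*5).round())
E
```

```text
(array([-0.9, -1.3, 40.3]), np.float64(-0.004))
[381. 294.]
[380. 330.]
```

View pics/c4.png

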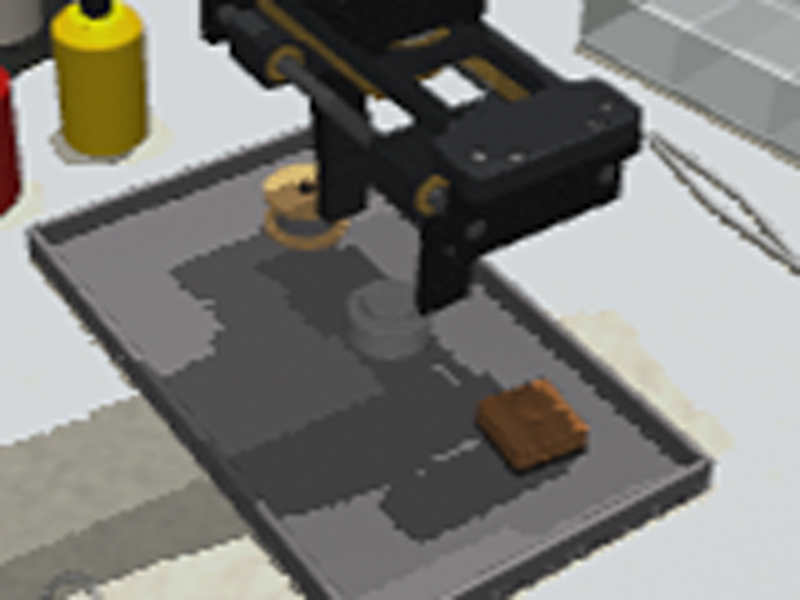

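Fingers at (343,215) and (440,305) straddle the die at (387,320); spool and stamp are clear. Descending to grip.

Call:
{"name": "arm_command", "arguments": {
  "series": "-0.5 -1 5 0 79;0 0 10 0 79;0 0 10 0 79;0 0 7 0 79;0 0 4 0 79;0 0 3 0 79;0 0 1 0 79;0 0 0 0 79;0 0 0 0 100;0 0 0 0 120;0 0 0 0 135;0 0 0 0 150;0 0 0 0 175;0 0 0 0 175;0 0 0 0 175;0 0 0 0 175",
  "squeeze": 20
}}

```text
time_s: 29.48
tool_pos: [0.5619, -0.0199, 0.0063]
tool_rot: [-180.0, -0.0, -9.2]
force: [-0.3, 0.1, 1.6]
grip_width: 0.0345
grasp_force: 20.0
```

Call:
{"name": "arm_command", "arguments": {
  "series": "0 0 0 0 175;0 0 -2 0 175;0 0 -4 0 175;0 0 -8 0 175;0 0 -14 0 175;0 0 -18 0 175;0 0 -18 0 175;0 0 -14 0 175;0 0 -8 0 175;0 0 -4 0 175;0 0 0 0 175",
  "squeeze": 30
}}

```text
time_s: 30.4
tool_pos: [0.5623, -0.0196, 0.097]
tool_rot: [-179.9, -0.1, -9.2]
force: [0.9, -0.4, -2.4]
grip_width: 0.0341
grasp_force: 30.0
```

```bash
python3 - <<'E'
from h import *
o=telemetry.get_obs();print(go(.4567,-.3162,.095,-9.2))
cv2.imwrite("pics/c5.png",cv2.resize(cams.read_camera("side")[100:280,180:420],(800,600),interpolation=cv2.INTER_CUBIC))
E
```

```text
(array([-56.7, 309.7,   2. ]), np.float64(-0.0))
```

View pics/c5.png

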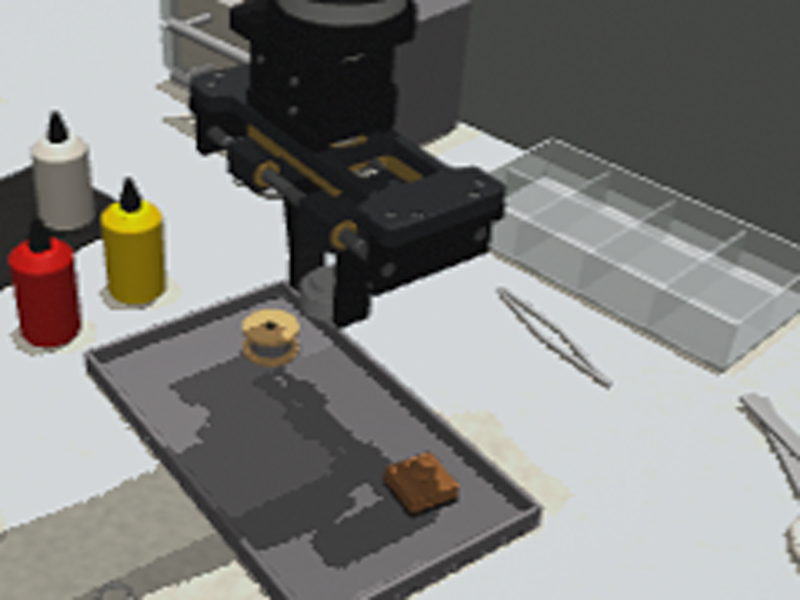

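The die is held level between the fingers at (320,295), with the spool and stamp undisturbed. Carrying it to the pad.

Call:
{"name": "arm_command", "arguments": {
  "series": "-1.5 8 0 0 175;-3 16 0 0 175;-4.5 24 0 0 175;-5 27 0 0 175;-5 27 0 0 175;-5 27 0 0 175;-5 27 0 0 175;-5 27 0 0 175;-5 27 0 0 175;-5 27 0 0 175;-5 27 0 0 175;-4 22 0 0 175;-2.5 13.5 0 0 175;-1.5 8 0 0 175;-0.5 2.5 0 0 175;0 0 0 0 175;0 0 0 0 175"
}}

```text
time_s: 31.87
tool_pos: [0.4553, -0.3157, 0.0957]
tool_rot: [-180.0, 0.0, -9.2]
force: [0.3, 0.1, -2.2]
grip_width: 0.0341
grasp_force: 30.0
```

```bash
python3 - <<'E'
from h import *
print(go(.4567,-.3162,.0085,-9.2))
b=cams.read_camera("side"); cv2.imwrite("pics/c6.png",cv2.resize(b[264:384,290:450],(800,600),interpolation=cv2.INTER_CUBIC))
p=telemetry.get_obs()["tool_pos"]; print(((proj("side",p)-[290,264])*5).round(),((proj("side",(.4567,-.3162,.006))-[290,264])*5).round())
m=(cv2.cvtColor(cv2.imread("pics/side0.png"),cv2.COLOR_BGR2HSV)[...,1]>110).astype(np.uint8); m[:,:300]=0;m[:320]=0;m[:,420:]=0
ys,xs=np.nonzero(m[:384]); print(xs.min(),xs.max(),ys.min(),ys.max())
for u in((xs.min()+xs.max())/2,): print(ray("side",u,(ys.min()+ys.max())/2,.006))
E
```

```text
(array([ 1.5,  0.2, 87.2]), np.float64(0.0))
[443. 301.] [381. 480.]
339 397 335 383
[ 0.45981419 -0.31707895  0.006     ]
```

View pics/c6.png

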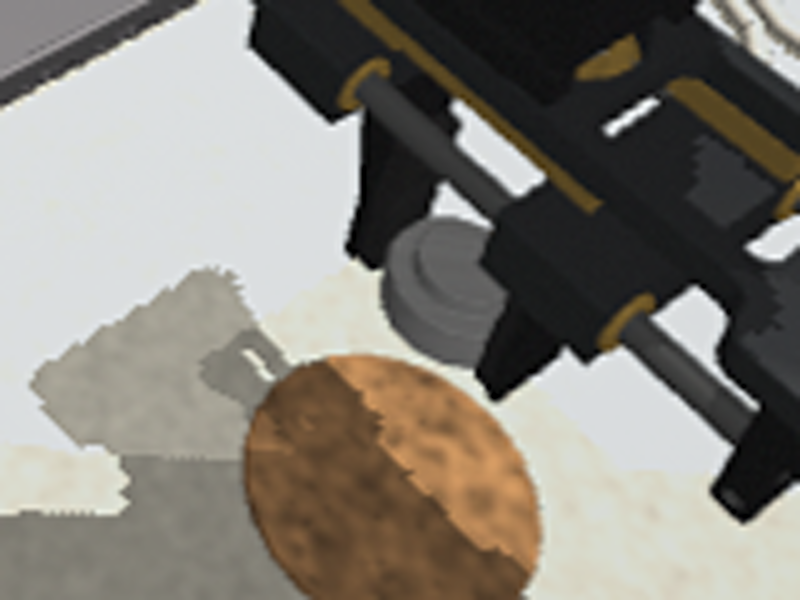

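The die hangs level at (450,290), right where the TCP projects; the pad centre is at (385,480). Lowering onto the pad.

Call:
{"name": "arm_command", "arguments": {
  "series": "1.5 0 4 0 175;0 0 10 0 175;0 0 16 0 175;0 0 18 0 175;0 0 15 0 175;0 0 10 0 175;0 0 6 0 175;0 0 4 0 175;0 0 2 0 175;0 0 1.5 0 175;0 0 0.5 0 175;0 0 0 0 175;0 0 0 0 175"
}}

```text
time_s: 33.0
tool_pos: [0.4571, -0.317, 0.0095]
tool_rot: [180.0, -0.1, -9.2]
force: [0.7, -0.5, -1.2]
grip_width: 0.0341
grasp_force: 30.0
```

```bash
python3 - <<'E'
from h import *
o=telemetry.get_obs();print(go(.4567,-.3162,.0083,-9.2),o['force'])
E
```

```text
(array([-0.5, -0.8,  1.2]), np.float64(-0.001)) [ 0.67969884 -0.49854246 -1.17857809]
```

Call:
{"name": "arm_command", "arguments": {
  "series": "0 0 0.8 0 175;0 0 0.5 0 175;0 0 0 0 175;0 0 0 0 150;0 0 0 0 140;0 0 0 0 120;0 0 0 0 90;0 0 0 0 60;0 0 0 0 60;0 0 0 0 60;0 0 -3 0 60;0 0 -8 0 60;0 0 -16 0 60;0 0 -24 0 60;0 0 -28 0 30;0 0 -28 0 0;0 0 -20 0 0;0 0 -14 0 0;0 0 0 0 0"
}}

```text
time_s: 34.58
tool_pos: [0.4583, -0.3181, 0.152]
tool_rot: [180.0, -0.3, -9.2]
force: [0.3, -1.1, 0.0]
grip_width: 0.0857
grasp_force: 0.0
```

```bash
python3 - <<'E'
from h import *
print(go(.4252,.2778,.1515,-9.2))
b=cams.read_camera("side"); cv2.imwrite("pics/c7.png",cv2.resize(b[264:384,290:450],(800,600),interpolation=cv2.INTER_CUBIC))
for z in(.012,.02,.026): print(((proj("side",(.4567,-.3162,z))-[290,264])*5).round())
E
```

```text
(array([-1.284e+02, -5.829e+02,  5.000e-01]), np.float64(-0.001))
[385. 469.]
[391. 454.]
[395. 443.]
```

View pics/c7.png

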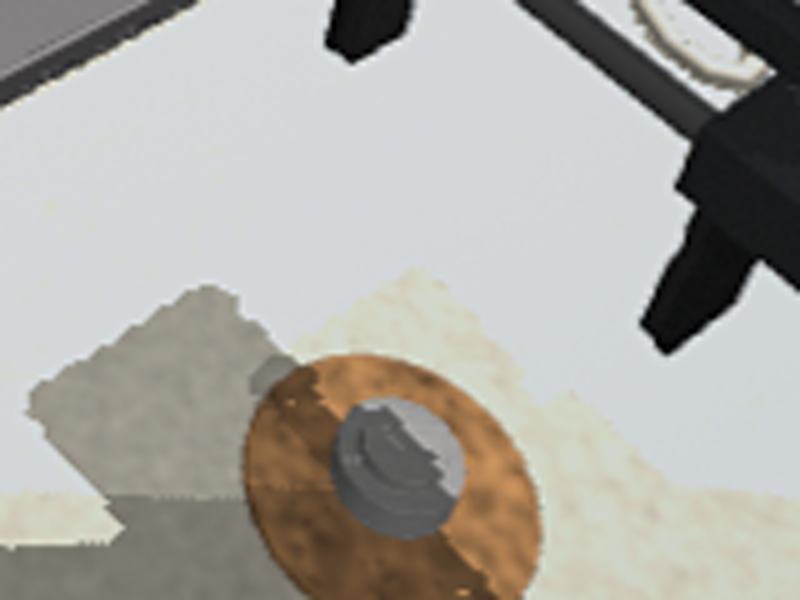

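The die stands upright on the cork pad at (398,468), centred within about 2 mm of the expected (399,470). Now the containers go back, tin first.

Call:
{"name": "arm_command", "arguments": {
  "series": "0 0 0 -0.05 0;0 0 0 -0.12 0;0 0 0 -0.12 0;0 0 0 -0.12 0;0 0 0 -0.12 0;0 0 0 -0.12 0;0 0 0 -0.12 0;0 0 0 -0.12 0;0 0 0 -0.12 0;0 0 0 -0.12 0;0 0 0 -0.12 0;0 0 0 -0.12 0;0 0 0 -0.12 0;0 0 0 -0.063 0;8 0 0 0 0;16 0 0 0 0;26 0 0 0 0;32 0 0 0 0;32 0 0 0 0;32 0 0 0 0"
}}

```text
time_s: 36.3
tool_pos: [0.482, -0.1709, 0.1476]
tool_rot: [-179.9, -0.0, 79.6]
force: [0.5, -0.3, -0.7]
grip_width: 0.087
grasp_force: 0.0
```

Call:
{"name": "arm_command", "arguments": {
  "series": "32 0 0 0 0;32 0 0 0 0;32 0 0 0 0;32 -6 0 0 0;32 -12 0 0 0;32 -14 0 0 0;32 -14 0 0 0;32 -14 0 0 0;32 -14 0 0 0;32 -14 0 0 0;32 -14 0 0 0;30 -13 0 0 0;20 -9 0 0 0;12 -6 0 0 0;6 -3 0 0 0;0 0 0 0 0;0 0 0 0 0"
}}

```text
time_s: 37.72
tool_pos: [0.4268, 0.2624, 0.1483]
tool_rot: [-180.0, 0.1, 79.6]
force: [0.4, 0.1, -0.0]
grip_width: 0.0873
grasp_force: 0.0
```

```bash
python3 - <<'E'
from h import *
print(go(.4245,.2775,.036,79.9))
E
```

```text
(array([ 14.4,  -5. , 112.3]), np.float64(-0.004))
```

Call:
{"name": "arm_command", "arguments": {
  "series": "7 -2.5 2 -0.004 0;7 -2.5 8 0 0;0 0 18 0 0;0 0 22 0 0;0 0 22 0 0;0 0 18 0 0;0 0 11 0 0;0 0 6 0 0;0 0 4 0 0;0 0 0 0 0;0 0 0 0 50;0 0 0 0 80;0 0 0 0 100;0 0 0 0 120;0 0 0 0 145;0 0 0 0 145;0 0 0 0 145;0 0 0 0 145",
  "squeeze": 20
}}

```text
time_s: 39.22
tool_pos: [0.4243, 0.2785, 0.0379]
tool_rot: [180.0, -0.0, 80.0]
force: [0.0, 0.8, 1.2]
grip_width: 0.0462
grasp_force: 19.8
```

Call:
{"name": "arm_command", "arguments": {
  "series": "0 0 -5 0 145;0 0 -12 0 145;0 0 -20 0 145;0 0 -22 0 145;0 0 -22 0 145;0 0 -18 0 145;0 0 -11 0 145;0 0 -5 0 145;0 0 0 0 145;0 0 0 0 145"
}}

```text
time_s: 40.05
tool_pos: [0.4236, 0.2782, 0.1519]
tool_rot: [-180.0, 0.1, 80.0]
force: [-0.3, -0.3, -2.0]
grip_width: 0.0464
grasp_force: 19.8
```

```bash
python3 - <<'E'
from h import *
print(go(.4963,-.0818,.152,79.9))
E
```

```text
(array([-3.418e+02,  1.342e+02, -1.000e-01]), np.float64(0.001))
```

Call:
{"name": "arm_command", "arguments": {
  "series": "-8 3 0 0 145;-16 6 0 0 145;-24 9 0 0 145;-28 11 0 0 145;-28 11 0 0 145;-28 11 0 0 145;-28 11 0 0 145;-28 11 0 0 145;-28 11 0 0 145;-28 11 0 0 145;-28 11 0 0 145;-28 11 0 0 145;-20 8 0 0 145;-12 5 0 0 145;-6 2.7 0 0 145;-3 1.5 0 0 145;0 0 0 0 145;0 0 0 0 145"
}}

```text
time_s: 41.55
tool_pos: [0.4966, -0.0797, 0.1523]
tool_rot: [-179.9, -0.0, 80.0]
force: [0.0, 0.3, -1.3]
grip_width: 0.0459
grasp_force: 19.8
```

```bash
python3 - <<'E'
from h import *
print(go(.4963,-.081,.0372,79.9))
E
```

```text
(array([ -1.3,  -0. , 115.1]), np.float64(0.002))
```

Call:
{"name": "arm_command", "arguments": {
  "series": "-1 0 5 0 145;0 0 12 0 145;0 0 20 0 145;0 0 22 0 145;0 0 20 0 145;0 0 15 0 145;0 0 9 0 145;0 0 5 0 145;0 0 3 0 145;0 0 1.5 0 145;0 0 1 0 145;0 0 0.5 0 145;0 0 0 0 145;0 0 0 0 120;0 0 0 0 105;0 0 0 0 80;0 0 0 0 40;0 0 0 0 0;0 0 0 0 0;0 0 0 0 0"
}}

```text
time_s: 43.22
tool_pos: [0.4968, -0.0817, 0.0388]
tool_rot: [180.0, -0.0, 80.0]
force: [-0.0, 0.1, -0.3]
grip_width: 0.0768
grasp_force: 0.0
```

Call:
{"name": "arm_command", "arguments": {
  "series": "0 0 -3 0 0;0 0 -8 0 0;0 0 -16 0 0;0 0 -24 0 0;0 0 -24 0 0;0 0 -20 0 0;0 0 -12 0 0;0 0 -6 0 0;0 0 0 0 0;0 0 0 0 0"
}}

```text
time_s: 44.05
tool_pos: [0.4964, -0.0815, 0.1512]
tool_rot: [-180.0, -0.0, 80.0]
force: [0.2, 0.1, -0.4]
grip_width: 0.0871
grasp_force: 0.0
```

```bash
python3 - <<'E'
from h import *
print(go(.4945,.34,.15,81))
E
```

```text
(array([414.8, -75.2,   1.2]), np.float64(-0.018))
```

Call:
{"name": "arm_command", "arguments": {
  "series": "8 -1.4 0 0 0;18 -3.2 0 0 0;28 -5 0 0 0;34 -6.2 0 0 0;34 -6.2 0 0 0;34 -6.2 0 0 0;34 -6.2 0 0 0;34 -6.2 0 0 0;34 -6.2 0 0 0;34 -6.2 0 0 0;34 -6.2 0 0 0;34 -6.2 0 0 0;28 -5 0 0 0;17 -3 0 0 0;8 -1.5 0 0 0;2 0 0 -0.018 0;0 0 0 0 0;0 0 0 0 0"
}}

```text
time_s: 45.55
tool_pos: [0.496, 0.3376, 0.1516]
tool_rot: [180.0, 0.1, 80.8]
force: [0.0, 0.0, 0.7]
grip_width: 0.0867
grasp_force: 0.0
```

```bash
python3 - <<'E'
from h import *
print(go(.4945,.34,.036,81))
E
```

```text
(array([  2.1,  -1.8, 115.6]), np.float64(-0.003))
```

Call:
{"name": "arm_command", "arguments": {
  "series": "1.5 -1.5 5 0 0;0 0 10 0 0;0 0 18 0 0;0 0 22 0 0;0 0 22 0 0;0 0 18 0 0;0 0 10 0 0;0 0 6 0 0;0 0 4 0 0;0 0 0 0 0;0 0 0 0 50;0 0 0 0 80;0 0 0 0 100;0 0 0 0 120;0 0 0 0 140;0 0 0 0 140;0 0 0 0 140;0 0 0 0 140",
  "squeeze": 20
}}

```text
time_s: 47.05
tool_pos: [0.4942, 0.3418, 0.037]
tool_rot: [180.0, -0.0, 81.0]
force: [0.2, -0.1, -0.7]
grip_width: 0.0495
grasp_force: 20.0
```

Call:
{"name": "arm_command", "arguments": {
  "series": "0 0 -5 0 140;0 0 -12 0 140;0 0 -20 0 140;0 0 -22 0 140;0 0 -22 0 140;0 0 -18 0 140;0 0 -11 0 140;0 0 -5 0 140;0 0 0 0 140;0 0 0 0 140"
}}

```text
time_s: 47.88
tool_pos: [0.4936, 0.3415, 0.1512]
tool_rot: [-180.0, 0.0, 81.0]
force: [0.7, -1.0, -0.6]
grip_width: 0.0492
grasp_force: 20.0
```

```bash
python3 - <<'E'
from h import *
print(go(.5055,-.012,.151,81))
E
```

```text
(array([-3.473e+02,  6.700e+01,  2.000e-01]), np.float64(0.0))
```

Call:
{"name": "arm_command", "arguments": {
  "series": "-8 1.5 0 0 140;-16 3 0 0 140;-24 4.5 0 0 140;-28 5.5 0 0 140;-28 5.5 0 0 140;-28 5.5 0 0 140;-28 5.5 0 0 140;-28 5.5 0 0 140;-28 5.5 0 0 140;-28 5.5 0 0 140;-28 5.5 0 0 140;-28 5.5 0 0 140;-22 4.3 0 0 140;-14 2.7 0 0 140;-7.5 1.5 0 0 140;-2 0 0 0 140;0 0 0 0 140;0 0 0 0 140"
}}

```text
time_s: 49.38
tool_pos: [0.5058, -0.009, 0.1515]
tool_rot: [-180.0, -0.0, 81.1]
force: [0.1, 1.0, -0.5]
grip_width: 0.0494
grasp_force: 20.0
```

```bash
python3 - <<'E'
from h import *
print(go(.5055,-.0106,.038,81))
E
```

```text
(array([-1.600e+00, -1.000e-01,  1.135e+02]), np.float64(0.001))
```

Call:
{"name": "arm_command", "arguments": {
  "series": "-1 0 5 0 140;0 0 12 0 140;0 0 20 0 140;0 0 22 0 140;0 0 20 0 140;0 0 15 0 140;0 0 9 0 140;0 0 5 0 140;0 0 3 0 140;0 0 1.5 0 140;0 0 1 0 140;0 0 0 0 140;0 0 0 0 140;0 0 0 0 115;0 0 0 0 100;0 0 0 0 80;0 0 0 0 40;0 0 0 0 0;0 0 0 0 0;0 0 0 0 0"
}}

```text
time_s: 51.05
tool_pos: [0.5061, -0.011, 0.0383]
tool_rot: [180.0, -0.0, 81.0]
force: [0.1, 0.0, -0.6]
grip_width: 0.0781
grasp_force: 0.0
```

Call:
{"name": "arm_command", "arguments": {
  "series": "0 0 -3 0 0;0 0 -8 0 0;0 0 -16 0 0;0 0 -24 0 0;0 0 -24 0 0;0 0 -20 0 0;0 0 -12 0 0;0 0 -6 0 0;0 0 0 0 0;0 0 0 0 0"
}}

```text
time_s: 51.88
tool_pos: [0.5056, -0.0109, 0.1507]
tool_rot: [-180.0, 0.0, 81.0]
force: [-0.2, 0.1, 0.2]
grip_width: 0.0869
grasp_force: 0.0
```

```bash
python3 - <<'E'
from h import *
print(go(.58,.2929,.15,81))
E
```

```text
(array([311.7,  26. ,   0.7]), np.float64(0.0))
```

Call:
{"name": "arm_command", "arguments": {
  "series": "8 0.7 0 0 0;18 1.5 0 0 0;26 2.2 0 0 0;30 2.5 0 0 0;30 2.5 0 0 0;30 2.5 0 0 0;30 2.5 0 0 0;30 2.5 0 0 0;30 2.5 0 0 0;30 2.5 0 0 0;24 2 0 0 0;15 1.2 0 0 0;8 0.7 0 0 0;2.5 0.2 0 0 0;0 0 0 0 0;0 0 0 0 0;0 0 0 0 0"
}}

```text
time_s: 53.3
tool_pos: [0.5806, 0.2908, 0.1513]
tool_rot: [-180.0, 0.0, 80.9]
force: [-0.3, 0.5, 0.8]
grip_width: 0.0868
grasp_force: 0.0
```

```bash
python3 - <<'E'
from h import *
print(go(.58,.2929,.035,81))
E
```

```text
(array([  2. ,  -0.9, 116.3]), np.float64(-0.002))
```

Call:
{"name": "arm_command", "arguments": {
  "series": "1.5 -0.5 5 0 0;0 0 10 0 0;0 0 18 0 0;0 0 22 0 0;0 0 22 0 0;0 0 18 0 0;0 0 10 0 0;0 0 6 0 0;0 0 4 0 0;0 0 0 0 0;0 0 0 0 50;0 0 0 0 80;0 0 0 0 110;0 0 0 0 130;0 0 0 0 160;0 0 0 0 160;0 0 0 0 160;0 0 0 0 160",
  "squeeze": 15
}}

```text
time_s: 54.8
tool_pos: [0.5801, 0.2943, 0.0363]
tool_rot: [-180.0, -0.0, 81.0]
force: [0.4, -0.7, 0.4]
grip_width: 0.0436
grasp_force: 15.0
```

Call:
{"name": "arm_command", "arguments": {
  "series": "0 0 -5 0 160;0 0 -12 0 160;0 0 -20 0 160;0 0 -22 0 160;0 0 -22 0 160;0 0 -18 0 160;0 0 -11 0 160;0 0 -5 0 160;0 0 0 0 160;0 0 0 0 160"
}}

```text
time_s: 55.63
tool_pos: [0.5797, 0.2941, 0.1507]
tool_rot: [-180.0, 0.0, 81.0]
force: [-0.0, -0.9, -1.0]
grip_width: 0.0434
grasp_force: 15.0
```

```bash
python3 - <<'E'
from h import *
print(go(.5165,.0483,.151,81))
E
```

```text
(array([-252.6,  -24. ,   -0.3]), np.float64(0.0))
```

Call:
{"name": "arm_command", "arguments": {
  "series": "-6 -0.5 0 0 160;-15 -1.5 0 0 160;-22 -2 0 0 160;-25 -2.5 0 0 160;-26 -2.5 0 0 160;-26 -2.5 0 0 160;-26 -2.5 0 0 160;-26 -2.5 0 0 160;-26 -2.5 0 0 160;-24 -2.3 0 0 160;-17 -1.5 0 0 160;-9 -0.9 0 0 160;-4 -0.3 0 0 160;0 0 0 0 160;0 0 0 0 160;0 0 0 0 160"
}}

```text
time_s: 56.97
tool_pos: [0.5173, 0.0507, 0.1511]
tool_rot: [180.0, -0.0, 81.1]
force: [0.5, -0.7, -1.5]
grip_width: 0.0437
grasp_force: 15.0
```

```bash
python3 - <<'E'
from h import *
print(go(.5165,.0492,.0373,81))
E
```

```text
(array([ -1.6,  -0.5, 113.8]), np.float64(0.002))
```

Call:
{"name": "arm_command", "arguments": {
  "series": "-1.2 -0.5 5 0 160;0 0 12 0 160;0 0 20 0 160;0 0 22 0 160;0 0 20 0 160;0 0 15 0 160;0 0 9 0 160;0 0 5 0 160;0 0 3 0 160;0 0 1.5 0 160;0 0 1 0 160;0 0 0.3 0 160;0 0 0 0 160;0 0 0 0 135;0 0 0 0 115;0 0 0 0 90;0 0 0 0 40;0 0 0 0 0;0 0 0 0 0;0 0 0 0 0"
}}

```text
time_s: 58.63
tool_pos: [0.5164, 0.048, 0.0375]
tool_rot: [180.0, -0.0, 81.0]
force: [0.3, 0.3, 0.2]
grip_width: 0.0733
grasp_force: 0.0
```

Call:
{"name": "arm_command", "arguments": {
  "series": "0 0 -3 0 0;0 0 -8 0 0;0 0 -16 0 0;0 0 -24 0 0;0 0 -24 0 0;0 0 -24 0 0;0 0 -20 0 0;0 0 -12 0 0;0 0 -6 0 0;10 0 0 0 0;20 0 0 0 0;30 0 0 0 0;30 0 0 0 0;30 0 0 0 0;30 0 0 0 0;30 0 0 0 0;30 0 0 0 0;20 0 0 0 0;10 0 0 0 0;0 0 0 0 0"
}}

```text
time_s: 60.3
tool_pos: [0.5523, 0.2882, 0.1723]
tool_rot: [-179.9, 0.1, 81.3]
force: [0.3, 0.0, 0.3]
grip_width: 0.0874
grasp_force: 0.0
```

```bash
python3 - <<'E'
from h import *
a=cams.read_camera("top")
c=a[136:250,200:424]; d=cv2.imread("pics/top0.png")[136:250,200:424]
cv2.imwrite("pics/c8.png",cv2.resize(np.vstack([d,c]),None,fx=2.6,fy=2.6,interpolation=cv2.INTER_CUBIC))
E
```

```text
(no output)
```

View pics/c8.png

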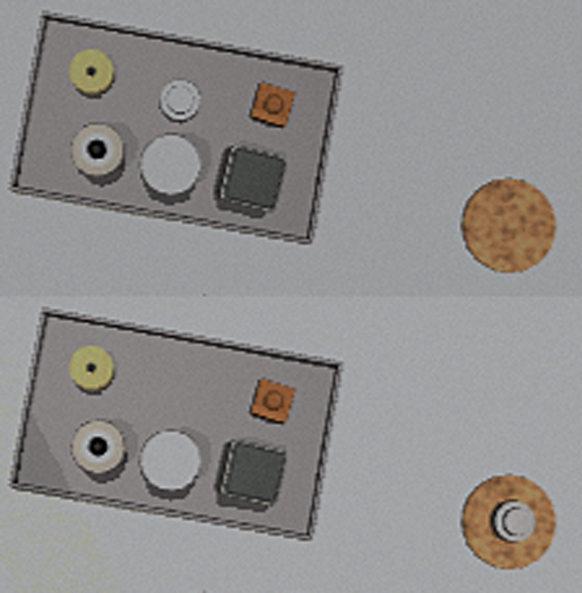

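The lower half matches the upper: bottle (98,447), jar (170,461) and tin (252,472) are back on their spots. The spool and stamp are unmoved, and the die is centred on the pad. Handing in.

```bash
python3 -c "
from cell import env
print(env.sign_off())"
```

```text
the job is handed in; nothing more can be done
None
```

The job is handed in after about 60 s of robot time: the die stands upright on the cork pad, all three containers are back on their starting spots, and the spool and stamp are unmoved in the last picture. The hand-in returned no verdict.

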